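Set out the hydraulic fittings on their shadow mats

TASK

Set out the fittings for the next hose job: lay the elbow, the tee and the straight union each on the mat that shows its silhouette, lying flat, covering the silhouette and pointing the same way, and lay the flange collar flat on the silhouette of the ring mat. Only when the collar lies released on its mat, stand the flange stub upright in the collar's bore, spigot down and fully seated, and leave everything at rest in its place.

Things in the scene. Friction and masses are not known exactly. Their poses are not given: they have to be found in the camera images.
- elbow: loose zinc-plated 90 degree elbow lying flat, an L from above, 0.24 to 0.38 kg. A 32 mm cube centred on the origin in plan; two round outlets, 27 mm diameter, along its own +x and +y, each ending 48 mm from the origin, axes 16 mm up. Origin: cube's underside, where the outlet axes cross; z up. Can be gripped from above across the +x outlet, 32 mm from the origin
- tee: loose zinc-plated tee lying flat, a T from above, 0.28 to 0.45 kg. A 32 mm cube centred on the origin in plan; three round outlets, 27 mm diameter, along its own +x (branch), +y and -y (run), each ending 48 mm from the origin, axes 16 mm up. Origin: cube's underside, where the axes cross; z up. Can be gripped from above across the branch, 32 mm from the origin
- union: loose zinc-plated straight union lying flat, 84 mm long along its own x, the same both ways round, about 0.24 to 0.38 kg. Middle: a square wrench block 30 mm (x) by 34 mm (y) by 34 mm high; round threaded ends of 25 mm diameter, axis 17 mm up. Origin: centre of the underside of the block; z up
- collar: loose steel flange collar, a plain thick ring lying flat: outside diameter 54 mm, bore 32 mm right through, 16 mm high, about 0.14 to 0.21 kg. Origin: centre of its underside; z up; its yaw does not matter
- stub: loose steel flange stub standing upright, 58 mm high, 0.17 to 0.28 kg: spigot 24 mm diameter, 12 mm long at the foot; shoulder disc 40 mm diameter from 12 to 18 mm; round neck 28 mm diameter up to 58 mm. Origin: centre of spigot's underside; z up; yaw does not matter. Seated in the collar, the shoulder rests on the collar's top and the stub's origin is 4 mm above the collar's
- mat_elbow: fixed black rubber mat, 94 mm square, 3 mm thick, with a white L silhouette. Origin: centre of the mat's underside (on the work surface), axes along its edges, z up. The silhouette is that of the elbow with the elbow's origin at x = -17, y = -17 mm in the mat's frame and its axes parallel to the mat's (outlets towards the mat's +x and +y)
- mat_tee: fixed black rubber mat, 94 mm square, 3 mm thick, with a white T silhouette. Origin: centre of the mat's underside, axes along its edges, z up. The silhouette is that of the tee with the tee's origin at x = -17, y = 0 mm in the mat's frame and its axes parallel to the mat's (branch towards the mat's +x)
- mat_union: fixed black rubber mat, 94 mm square, 3 mm thick, with a white silhouette of the straight union (an 84 mm bar with a wider middle) centred on it along the mat's x. Origin: centre of the mat's underside, axes along its edges, z up
- mat_collar: fixed black rubber mat, 94 mm square, 3 mm thick, with a white ring silhouette, 54 mm outside, centred on it: the place of the collar with the stub. Origin: centre of the mat's underside, axes along its edges, z up
There are look-alikes about, which are no part of the job. Leave any black or purple look-alike of the stub alone.

How it is judged:
On the way, in this order (a step that is already met when the one before it is completed fails the run):
1. the flange collar lies flat on the ring mat, released, without the stub in it (horizontal distance between collar and mat_collar below 0.01 m and z of collar in the frame of mat_collar below 0.007 m and angle between collar's own z axis and vertical below 0.12 rad and linear speed of collar below 0.02 m/s and angular speed of collar below 0.2 rad/s and contact force between the fingers and collar below 0.05 N and not (horizontal distance between stub and collar below 0.007 m and z of stub in the frame of collar between 0.001 and 0.007 m and angle between stub's own z axis and vertical below 0.12 rad)), for 0.2 s.
2. the stub stands fully seated in the collar on the ring mat, released (horizontal distance between collar and mat_collar below 0.01 m and z of collar in the frame of mat_collar below 0.007 m and angle between each of collar, stub's own z axis and vertical below 0.12 rad and horizontal distance between stub and collar below 0.007 m and z of stub in the frame of collar between 0.001 and 0.007 m and linear speed of stub below 0.02 m/s and angular speed of stub below 0.2 rad/s and contact force between the fingers and stub below 0.05 N), for 0.2 s.
At the end, for the whole second after the job is handed in: Elbow, tee, union: flat on own mats, within 10 mm along each mat axis and 0.2 rad of the silhouette (union either way round). Collar flat, within 10 mm of the ring mat's centre. Stub upright in its bore, origin 1 to 7 mm above the collar's, within 7 mm of its centre. All released, at rest (all of step 2 and x of elbow in the frame of mat_elbow between -0.027 and -0.007 m and y of elbow in the frame of mat_elbow between -0.027 and -0.007 m and z of elbow in the frame of mat_elbow below 0.007 m and angle between each of elbow, tee, union's own z axis and vertical below 0.12 rad and angle between the x axis of elbow and the x axis of mat_elbow, either way round below 0.2 rad and x of mat_elbow in the frame of elbow above 0 m and linear speed of each of elbow, tee, union, collar below 0.02 m/s and angular speed of each of elbow, tee, union, collar below 0.2 rad/s and contact force between the fingers and elbow below 0.05 N and x of tee in the frame of mat_tee between -0.027 and -0.007 m and y of tee in the frame of mat_tee between -0.01 and 0.01 m and z of tee in the frame of mat_tee below 0.007 m and angle between the x axis of tee and the x axis of mat_tee, either way round below 0.2 rad and x of mat_tee in the frame of tee above 0 m and contact force between the fingers and tee below 0.05 N and x of union in the frame of mat_union between -0.01 and 0.01 m and y of union in the frame of mat_union between -0.01 and 0.01 m and z of union in the frame of mat_union below 0.007 m and angle between the x axis of union and the x axis of mat_union, either way round below 0.2 rad and contact force between the fingers and union below 0.05 N and contact force between the fingers and collar below 0.05 N); the robot touches nothing.
It also fails if it takes over 128 s, if anything falls off the work surface, if the arm or the gripper's body presses on something with over 40 N, if the wrist force passes 120 N, or if a joint passes its speed limit or range.

ROBOT

A 6-joint arm with a two-finger parallel gripper is mounted at the origin on the work surface. World frame = base frame: x ahead of the robot, y to its left, z up, the work surface at z = 0. Lengths are in m, angles in rad, forces in N, time in s.
With the tool pointing down it reaches from about 0.25 to 0.8 m from the base axis. Payload 8.5 kg.
Tool frame: the origin (TCP) lies at the very end of the fingers, on their centre line; the grasp point (between the pads) lies manip.grasp_offset behind it (manip.grasp_offset is the distance from the TCP to the grasp point, in m); z points along the fingers, y is the line along which they close (so a half turn about z gives the same grasp; the last joint's range is limited). The gripper opens to 85 mm and grips with 20 to 120 N. Pads are 22 mm wide; open, the fingers measure 114 mm over their backs; the gripper's body (76 mm by 85 mm) begins 54 mm behind the grasp point. The pads swing forward as they close: fully open they stand 13 mm farther back than shut.
Start: joints at [1.107, 0.238, -0.013, 1.319, 0, 1.571], TCP at [0.235, 0.469, 0.231] pointing down, gripper open.
Joint ranges: [-2.66, 2.66], [-1.03, 1.9], [-1.14, 1.46], [-1.82, 2.27], [-1.45, 1.34], [-3.14, 3.14]. Speed limits (rad/s): [2.22, 2.22, 2.79, 3.14, 3.14, 3.14].

INTERFACE

Orientations are given as a unit quaternion [w, x, y, z].
In Python, from bench import manip gives the robot as it stands. The module is installed in compiled form; this text tells all that it offers.
- The arm moves only by the shell command python3 -m jog 'ROWS'. ROWS is a JSON object whose one key "deltas" holds a list that holds one entry, the list of rows, each a list of 7 numbers: the shift along the tool's x, y, z in mm, then the turn, a rotation vector about the tool's x, y, z in rad, then the opening, from 0 (shut) to 1 (fully open). A call has 1 to 12 rows; each row shifts and turns the commanded pose from where the row before left it, along the tool's axes as they then stand; what a row does not reach is not made up. A row lasts 1/12 s, in which the tool goes at most 41.7 mm and 7.16 degrees, less where a joint would pass 70% of its speed; a pose out of reach is approached as far as the arm can. A call with a gripper value outside its range is refused whole. The fingers move at their own pace and stop on an object; the grip force is fixed at half the most. Time passes only in rows, so rows that do not move let the fingers close. It gives the time, the measured TCP pose, the force, the opening and the grip force at its end, in the units of the state.
- manip.read_state(): the state, without advancing time (a new reading comes with each control period).
- manip.capture(name): name is "side" or "top"; returns a dict with "img" (480x640x3 uint8, red, green, blue), "fx", "fy", "cx", "cy" (pixels), "k1" (the pictures are not rectified: a ray, as slopes to the right and down, at radius r is drawn at 1 + k1 r^2 times it, then the intrinsics apply), "pose" (4x4, takes a point from camera to world coordinates). Camera axes: x right, y down, z forward; pixel columns grow to the right and rows downward; lengths in m; the calibration is good to about 2 mm. A picture is of the moment at which its call begins. There is no depth.
- manip.job_done(): hands the job in; it is judged then, once.
The state is a dict: "clock": time; "joint_positions": joint angles; "dq": joint speeds; "tau": joint torques, N m; "ee_pos": TCP position; "eef_rot": TCP orientation; "wrist_force": force on the tool from outside, world axes, zero at the start; "wrist_torque": the same for the moment, N m; "opening": finger opening in m; "grip_force": force on a finger pad.
Only numpy, scipy, OpenCV 4.12 (cv2) and the standard library are available. Lean on these libraries where they do the work, as an engineer would, in place of code of your own. Each camera call takes 0.05 s, during which the arm holds its last target. There are 200 camera calls.

## Working session

There is one attempt and no reset: what is moved stays moved. The work goes in short steps, Python scripts to look and compute and a shell command to move; the robot and the scene stay as the last step left them, time stands still between calls to the robot, and variables do not carry over. Pictures are saved under pics/ and viewed, at most 14 in all, crops included, and the job is handed in when it is done.

```bash
mkdir -p pics
python3 - <<'E'
from bench import manip
import cv2,pickle
for n in("top","side"):
    c=manip.capture(n);pickle.dump(c,open(n+".pkl","wb"));cv2.imwrite(f"pics/{n}0.png",c["img"][...,::-1])
    print(n,c["fx"],c["fy"],c["cx"],c["cy"],c["k1"],c["pose"])
print(manip.grasp_offset,manip.read_state())
E
```

```text
top 597.8088790091446 597.8088790091446 323.25647896209693 233.7149273602124 0.06240186944693237 [[ 0.01353247 -0.99490284  0.09992603  0.37966277]
 [-0.99978615 -0.01502597 -0.01420857  0.04374754]
 [ 0.01563763 -0.09971238 -0.99489341  1.21308245]
 [ 0.          0.          0.          1.        ]]
side 486.42162519075845 486.42162519075845 318.5418700507457 241.41809811948178 -0.08063456528558702 [[ 0.99265907 -0.06600636  0.10134655  0.41064659]
 [-0.12004401 -0.63985656  0.75906062 -0.73812137]
 [ 0.01474443 -0.76565446 -0.64308308  0.6742387 ]
 [ 0.          0.          0.          1.        ]]
0.0187 {'clock': 0.1, 'joint_positions': array([ 1.10699666e+00,  2.38732660e-01, -1.41539255e-02,  1.31921112e+00,
       -8.77059992e-06,  1.57081831e+00]), 'dq': array([-4.07411121e-04, -1.64095758e-03,  2.51851952e-03,  1.21969707e-03,
       -1.58085925e-03, -9.62349599e-05]), 'tau': array([ 1.72223117e-03, -5.39722860e+01,  3.46997595e+01,  1.34903562e-02,
        1.64320404e-04,  2.09896484e-06]), 'ee_pos': array([0.23469526, 0.46920613, 0.23074193]), 'eef_rot': array([-1.45270438e-04,  2.29837557e-01,  9.73228788e-01, -6.34278280e-04]), 'wrist_force': array([0.13561851, 0.86082504, 0.40250679]), 'wrist_torque': array([ 0.01065888, -0.02000598,  0.00508441]), 'grip_force': 0.0, 'opening': 0.08544485976993244}
```

View pics/top0.png

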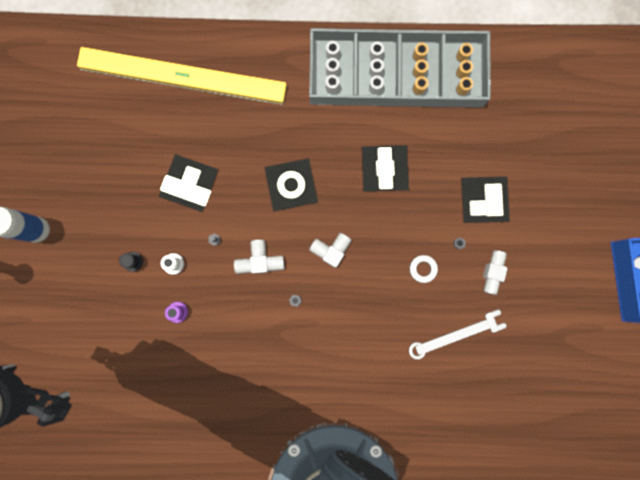

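View pics/side0.png

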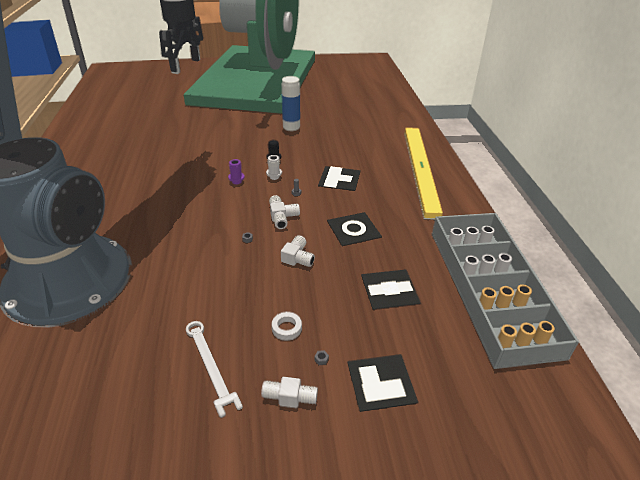

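The loose items in the top view:
- Stub candidates: white at (172,264), black at (130,262) and purple at (177,312). The metallic white one is the stub; the other two are the look-alikes to leave alone.
- Collar: (424,269).
- Union: (495,271).
- Elbow: (333,251).
- Tee: (259,258).

The mats:
- Tee: (188,183)
- Ring: (291,185)
- Union: (385,168)
- Elbow: (485,199)

Next I'll fit the poses with projected silhouettes.

```bash
cat > h.py <<'E'
import numpy as np,cv2
from scipy.optimize import minimize
from bench import manip
def proj(c,P):
    T=np.linalg.inv(c["pose"]);q=P@T[:3,:3].T+T[:3,3];s=q[:,:2]/q[:,2:]
    s=s*(1+c["k1"]*(s**2).sum(1,keepdims=True))
    return s*[c["fx"],c["fy"]]+[c["cx"],c["cy"]]
def ray(c,uv,z):
    k=np.array([[c["fx"],0,c["cx"]],[0,c["fy"],c["cy"]],[0,0,1]])
    s=(np.array(uv,float)-[c["cx"],c["cy"]])/[c["fx"],c["fy"]];d=s.copy()
    for _ in range(20): d=s/(1+c["k1"]*(d@d))
    v=c["pose"][:3,:3]@[d[0],d[1],1];o=c["pose"][:3,3]
    return o+v*(z-o[2])/v[2]
def box(x,y,h):return np.array([[a*x/2,b*y/2,k] for a in(-1,1) for b in(-1,1) for k in(0,h)])
t=np.linspace(0,2*np.pi,40)
def cylx(a,b,d,z):return np.array([[x,d/2*np.cos(u),z+d/2*np.sin(u)] for x in(a,b) for u in t])
def cylz(a,b,d):return np.array([[d/2*np.cos(u),d/2*np.sin(u),z] for z in(a,b) for u in t])
def rz(P,a):return P@np.array([[np.cos(a),-np.sin(a),0],[np.sin(a),np.cos(a),0],[0,0,1]]).T
o=cylx(0,48,27,16);h=np.pi/2
M=dict(elbow=[box(32,32,32),o,rz(o,h)],tee=[box(32,32,32),o,rz(o,h),rz(o,-h)],
 union=[box(30,34,34),cylx(-42,42,25,17)],collar=[cylz(0,16,54)],stub=[cylz(0,12,24),cylz(12,18,40),cylz(18,58,28)])
def draw(c,parts,p,z0,flat,S=8,shape=(480,640)):
    im=np.zeros((480,640),np.uint8)
    im=np.zeros((480*2,640*2),np.uint8)
    for P in parts:
        Q=P*[1,1,0 if flat else 1]/1000
        Q=rz(Q,p[2])+[p[0],p[1],z0]
        uv=proj(c,Q)*2+.5
        cv2.fillConvexPoly(im,cv2.convexHull(np.round(uv*16).astype(np.int32)),255,shift=4)
    return im
def mask(c,uv,R=32):
    hsv=cv2.cvtColor(c["img"],cv2.COLOR_RGB2HSV).astype(int)
    m=((hsv[...,1]<70)&(hsv[...,2]>105)).astype(np.uint8)
    n,l,st,ce=cv2.connectedComponentsWithStats(m)
    ok=[i for i in range(1,n) if st[i,4]>40 and np.hypot(*(ce[i]-uv))<R]
    i=min(ok,key=lambda i:np.hypot(*(ce[i]-uv)))
    w=np.uint8(l==i)*255
    cs,_=cv2.findContours(w,0,2);cv2.drawContours(w,cs,-1,255,-1)  # fill holes
    return cv2.resize(w,None,fx=2,fy=2,interpolation=cv2.INTER_LINEAR),ce[i]
def fit(c,name,uv,z0=0.,flat=False,yaws=np.arange(0,6.28,.2617)):
    m,ce=mask(c,np.array(uv,float));b0=ray(c,ce,z0+(0 if flat else .015))
    mb=cv2.GaussianBlur(m,(0,0),1.5).astype(float)/255
    f=lambda p:np.abs(cv2.GaussianBlur(draw(c,M[name],p,z0,flat),(0,0),1.5)/255.-mb).sum()/mb.sum()
    if name in("collar","stub"):yaws=[0]
    best=sorted([((r:=minimize(lambda q:f([q[0],q[1],a]),b0[:2],method="Nelder-Mead",options=dict(maxiter=25,initial_simplex=b0[:2]+np.array([[0,0],[.01,0],[0,.01]])))).fun,*r.x,a) for a in yaws])[0]
    x0=np.array(best[1:]);r=minimize(f,x0,method="Nelder-Mead",options=dict(maxiter=150,initial_simplex=x0+np.array([[0,0,0],[.004,0,0],[0,.004,0],[0,0,.12]])))
    return r.x,r.fun
E
python3 - <<'E'
from h import *
import pickle
c=pickle.load(open("top.pkl","rb"))
for n,uv,z,f in [("elbow",(333,251),0,0),("tee",(259,260),0,0),("union",(495,271),0,0),("collar",(424,269),0,0),("stub",(172,264),0,0),
 ("elbow",(487,202),.003,1),("tee",(188,186),.003,1),("union",(385,168),.003,1),("collar",(291,185),.003,1)]:
    p,e=fit(c,n,uv,z,bool(f));print(n,f,p.round(4),round(e,3))
cv2.imwrite("pics/crop1.png",cv2.resize(c["img"][140:340,110:530,::-1],(800,381),interpolation=cv2.INTER_CUBIC))
E
```

```text
elbow 0 [0.4546 0.0066 5.762 ] 0.065
tee 0 [0.4368 0.1542 0.1071] 0.058
union 0 [ 0.4278 -0.317   2.8879] 0.056
collar 0 [ 0.4332 -0.1757  0.    ] 0.039
stub 0 [0.435  0.325  0.0196] 0.102
elbow 1 [ 0.5599 -0.3211  0.0049] 0.214
tee 1 [0.5849 0.3081 6.0191] 0.229
union 1 [ 0.6402 -0.0987  0.0026] 0.178
collar 1 [0.5999 0.0941 0.1238] 0.166
```

View pics/crop1.png

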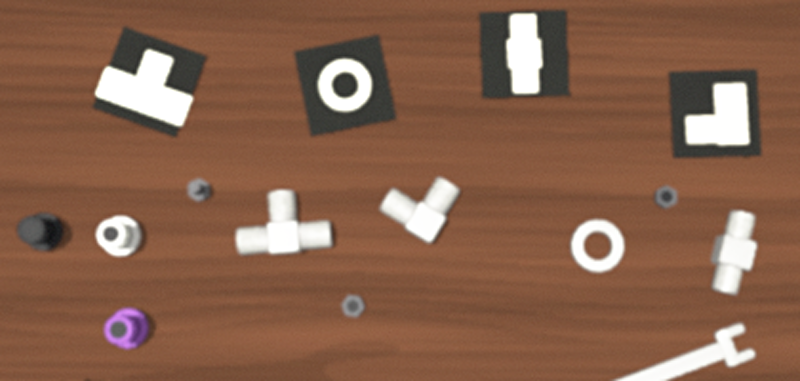

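The crop confirms it. The stub is the pale one, at crop (118,235), with black and purple decoys beside it. The elbow, tee, union and collar each have only one candidate. Next I'll check the mats by their outlines and write a helper that works out the deltas.

```bash
cat > d.py <<'E'
# usage: d.py x y z [axis_deg]: tool-frame delta (after the turn) from present pose to target; axis = world angle of closing line
import sys,numpy as np
from scipy.spatial.transform import Rotation as R
from bench import manip
s=manip.read_state();q=s["eef_rot"];r=R.from_quat([q[1],q[2],q[3],q[0]]);m=r.as_matrix()
ya=np.degrees(np.arctan2(m[1,1],m[0,1]));a=[float(v) for v in sys.argv[1:]]
turn=0.
if len(a)>3: turn=-((a[3]-ya+90)%180-90)   # about tool z (down)
th=np.radians(ya-turn);Y=np.array([np.cos(th),np.sin(th),0]);X=np.array([-np.sin(th),np.cos(th),0])
d=(np.array(a[:3])-s["ee_pos"])*1000
tilt=(r.inv()*R.from_matrix(np.c_[[-np.sin(np.radians(ya)),np.cos(np.radians(ya)),0],[np.cos(np.radians(ya)),np.sin(np.radians(ya)),0],[0,0,-1]])).as_rotvec()
print("t",round(s["clock"],2),"pos",s["ee_pos"].round(4),"axis",ya.round(2),"j6",s["joint_positions"][5].round(2),"open",round(s["opening"],4),"F",s["wrist_force"].round(1))
print("turn rz rad",round(np.radians(turn),4),"then xyz mm",(d@X).round(1),(d@Y).round(1),(-d[2]).round(1),"tiltfix",tilt.round(4))
E
python3 - <<'E'
from h import *
import pickle
c=pickle.load(open("top.pkl","rb"))
hsv=cv2.cvtColor(c["img"],cv2.COLOR_RGB2HSV).astype(int)
w=np.uint8(((hsv[...,1]<70)&(hsv[...,2]>105))|(hsv[...,2]<65))
for n,(u,v) in dict(elbow=(485,199),tee=(188,183),union=(385,168),collar=(291,185)).items():
    k=np.zeros_like(w);k[v-32:v+33,u-32:u+33]=w[v-32:v+33,u-32:u+33]
    cs,_=cv2.findContours(k,0,1);ct=max(cs,key=cv2.contourArea)[:,0]
    P=np.array([ray(c,p,.003)[:2] for p in ct]);r=cv2.minAreaRect((P*1000).astype(np.float32))
    print(n,r)
E
python3 d.py .4332 -.1757 .12
```

```text
elbow ((576.6326904296875, -303.06005859375), (90.09388732910156, 90.28646850585938), 2.0343751907348633)
tee ((601.9485473632812, 303.4513244628906), (101.29138946533203, 89.88029479980469), 71.35309600830078)
union ((639.2125244140625, -98.68952941894531), (90.5947265625, 90.79560852050781), 2.9228742122650146)
collar ((601.8193969726562, 94.57870483398438), (90.30343627929688, 88.67552185058594), 12.762472152709961)
t 0.1 pos [0.2347 0.4692 0.2307] axis 63.42 j6 1.57 open 0.0854 F [0.1 0.9 0.4]
turn rz rad 0.0 then xyz mm -466.0 -488.0 110.7 tiltfix [-0.0013  0.      0.    ]
```

```bash
python3 -m jog '{"deltas":[[[-26,-27,0,0,0,0,1],[-26,-27,0,0,0,0,1],[-26,-27,0,0,0,0,1],[-26,-27,0,0,0,0,1],[-26,-27,0,0,0,0,1],[-26,-27,0,0,0,0,1],[-26,-27,0,0,0,0,1],[-26,-27,0,0,0,0,1],[-26,-27,0,0,0,0,1]]]}' >/dev/null && python3 -m jog '{"deltas":[[[-26,-27,0,0,0,0,1],[-26,-27,0,0,0,0,1],[-26,-27,0,0,0,0,1],[-26,-27,0,0,0,0,1],[-26,-27,0,0,0,0,1],[-26,-27,0,0,0,0,1],[-26,-27,20,0,0,0,1],[-26,-27,20,0,0,0,1],[0,0,30,0,0,0,1],[0,0,30,0,0,0,1],[0,0,0,0,0,0,1],[0,0,0,0,0,0,1]]]}'; python3 d.py .4332 -.1757 .03
```

```text
clock: 1.85
ee_pos: [0.4231, -0.1371, 0.1314]
eef_rot: [-0.002, 0.23, 0.973, 0.0]
wrist_force: [-0.9, 0.3, 0.2]
opening: 0.0852
grip_force: 0.0
t 1.85 pos [ 0.4231 -0.1371  0.1314] axis 63.41 j6 0.15 open 0.0852 F [-0.9  0.3  0.2]
turn rz rad 0.0 then xyz mm -26.4 -30.0 101.4 tiltfix [-0.0006 -0.0037 -0.    ]
```

```bash
python3 -m jog '{"deltas":[[[-13,-15,0,0,0,0,1],[-13.4,-15,0,0,0,0,1],[0,0,30,0,0,0,1],[0,0,30,0,0,0,1],[0,0,30,0,0,0,1],[0,0,15,0,0,0,1],[0,0,0,0,0,0,1],[0,0,0,0,0,0,1]]]}'; python3 d.py .4332 -.1757 .00
python3 - <<'E'
from bench import manip
import cv2
c=manip.capture("side");cv2.imwrite("pics/s1.png",cv2.resize(c["img"][220:400,180:420,::-1],(800,600),interpolation=cv2.INTER_CUBIC))
E
```

```text
clock: 2.52
ee_pos: [0.4355, -0.1759, 0.0284]
eef_rot: [0.0, 0.229, 0.973, -0.0]
wrist_force: [-0.6, 0.4, -0.0]
opening: 0.0853
grip_force: 0.0
t 2.52 pos [ 0.4355 -0.1759  0.0284] axis 63.48 j6 0.08 open 0.0853 F [-0.6  0.4 -0. ]
turn rz rad 0.0 then xyz mm 2.1 -0.9 28.4 tiltfix [-0.      0.0008  0.    ]
```

View pics/s1.png

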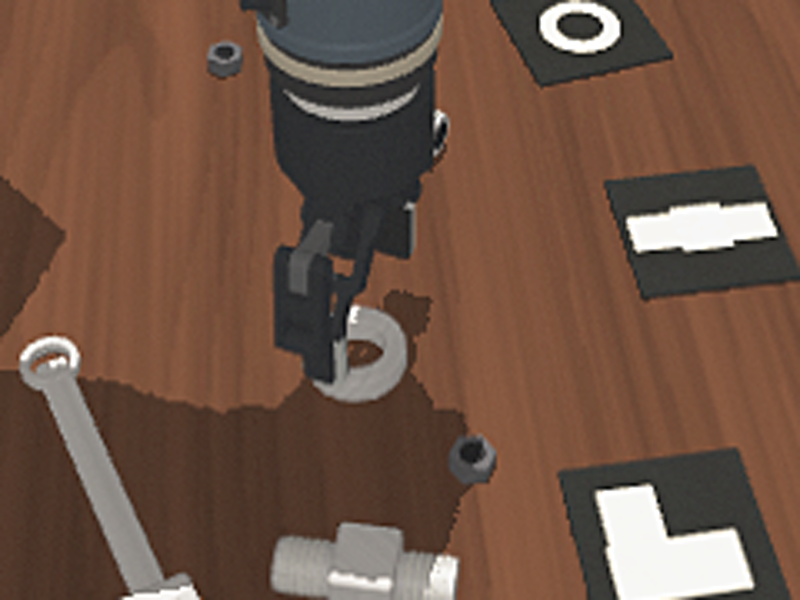

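Both fingers straddle the collar, at crop (355,350), and the open pads sit well above the table. I'll go down and close.

```bash
python3 -m jog '{"deltas":[[[2,-1,10,0,0,0,1],[0,0,10,0,0,0,1],[0,0,5,0,0,0,1],[0,0,0,0,0,0,1],[0,0,0,0,0,0,0],[0,0,0,0,0,0,0],[0,0,0,0,0,0,0],[0,0,0,0,0,0,0],[0,0,0,0,0,0,0],[0,0,0,0,0,0,0],[0,0,0,0,0,0,0],[0,0,0,0,0,0,0]]]}'; python3 d.py .4332 -.1757 .00
```

```text
clock: 3.57
ee_pos: [0.433, -0.1762, 0.0034]
eef_rot: [0.001, 0.23, 0.973, -0.0]
wrist_force: [-2.4, 1.4, 13.2]
opening: 0.0508
grip_force: 60.4
t 3.57 pos [ 0.433  -0.1762  0.0034] axis 63.44 j6 0.08 open 0.0508 F [-2.4  1.4 13.2]
turn rz rad 0.0 then xyz mm 0.1 0.5 3.4 tiltfix [ 0.0003  0.0018 -0.    ]
```

```bash
python3 -m jog '{"deltas":[[[0,0,-5,0,0,0,0],[0,0,-20,0,0,0,0],[0,0,-35,0,0,0,0],[0,0,-35,0,0,0,0],[0,0,0,0,0,0,0],[0,0,0,0,0,0,0]]]}'; python3 d.py .601 .0943 .098
```

```text
clock: 4.07
ee_pos: [0.4337, -0.1766, 0.0991]
eef_rot: [0.002, 0.23, 0.973, -0.0]
wrist_force: [-0.2, 0.7, -1.9]
opening: 0.0503
grip_force: 63.1
t 4.07 pos [ 0.4337 -0.1766  0.0991] axis 63.42 j6 0.08 open 0.0503 F [-0.2  0.7 -1.9]
turn rz rad 0.0 then xyz mm -28.4 317.1 1.1 tiltfix [ 0.0002  0.0043 -0.    ]
```

Run:
```python
from bench import manip
import cv2
c=manip.capture("side");cv2.imwrite("pics/s2.png",cv2.resize(c["img"][200:360,200:413,::-1],(800,600),interpolation=cv2.INTER_CUBIC))
```

```text
(no output)
```

View pics/s2.png

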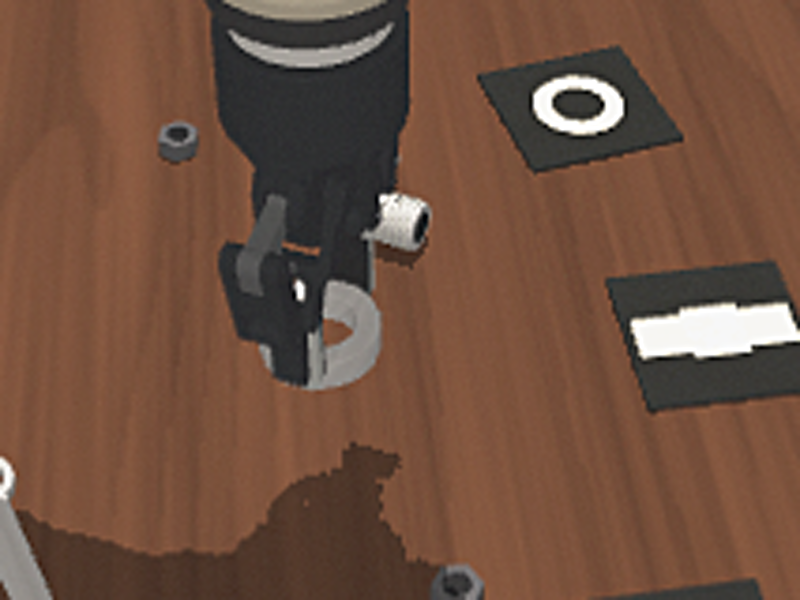

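The collar is held level, at crop (325,335). I'll carry it to the ring mat.

```bash
python3 -m jog '{"deltas":[[[-3,35,0,0,0,0,0],[-3,35,0,0,0,0,0],[-3,35,0,0,0,0,0],[-3,35,0,0,0,0,0],[-3,35,0,0,0,0,0],[-3,35,0,0,0,0,0],[-4,35,0,0,0,0,0],[-3,35,0,0,0,0,0],[-3,35,0,0,0,0,0],[0,0,0,0,0,0,0],[0,0,0,0,0,0,0],[0,0,0,0,0,0,0]]]}'; python3 d.py .601 .0943 .009
```

```text
clock: 5.12
ee_pos: [0.597, 0.0931, 0.0952]
eef_rot: [-0.002, 0.23, 0.973, -0.001]
wrist_force: [0.2, -0.5, -0.8]
opening: 0.0509
grip_force: 63.3
t 5.12 pos [0.597  0.0931 0.0952] axis 63.46 j6 0.62 open 0.0509 F [ 0.2 -0.5 -0.8]
turn rz rad 0.0 then xyz mm -3.1 2.9 86.2 tiltfix [-0.0024 -0.0027 -0.    ]
```

```bash
python3 -m jog '{"deltas":[[[-3,3,20,0,0,0,0],[0,0,30,0,0,0,0],[0,0,20,0,0,0,0],[0,0,10,0,0,0,0],[0,0,6,0,0,0,0],[0,0,0,0,0,0,0],[0,0,0,0,0,0,0]]]}'; python3 d.py .601 .0943 .008
```

```text
clock: 5.7
ee_pos: [0.6026, 0.0941, 0.0118]
eef_rot: [0.0, 0.23, 0.973, 0.0]
wrist_force: [0.2, -0.1, -0.3]
opening: 0.0505
grip_force: 63.2
t 5.7 pos [0.6026 0.0941 0.0118] axis 63.39 j6 0.62 open 0.0505 F [ 0.2 -0.1 -0.3]
turn rz rad 0.0 then xyz mm 1.5 -0.5 3.8 tiltfix [ 0.0002  0.0005 -0.    ]
```

```bash
python3 -m jog '{"deltas":[[[1.5,0,2,0,0,0,0],[0,0,2.5,0,0,0,0],[0,0,0,0,0,0,0],[0,0,0,0,0,0,0]]]}'; python3 -m jog '{"deltas":[[[0,0,0,0,0,0,1],[0,0,0,0,0,0,1],[0,0,0,0,0,0,1],[0,0,0,0,0,0,1],[0,0,-20,0,0,0,1],[0,0,-35,0,0,0,1],[0,0,-35,0,0,0,1],[0,0,-35,0,0,0,1],[0,0,-30,0,0,0,1],[0,0,0,0,0,0,1]]]}';python3 d.py .435 .325 .16 140
```

```text
clock: 6.03
ee_pos: [0.6011, 0.0953, 0.007]
eef_rot: [0.0, 0.23, 0.973, 0.0]
wrist_force: [-0.7, 0.4, -2.3]
opening: 0.0509
grip_force: 63.2
clock: 6.87
ee_pos: [0.6039, 0.0957, 0.1683]
eef_rot: [0.004, 0.23, 0.973, 0.002]
wrist_force: [1.0, -0.3, 0.4]
opening: 0.0853
grip_force: 0.0
t 6.87 pos [0.6039 0.0957 0.1683] axis 63.43 j6 0.62 open 0.0853 F [ 1.  -0.3  0.4]
turn rz rad -1.3364 then xyz mm -67.1 276.8 8.3 tiltfix [ 0.0055  0.0078 -0.    ]
```

```bash
python3 -m jog '{"deltas":[[[0,0,0,0,0,0.117,1],[0,0,0,0,0,0.117,1],[0,0,0,0,0,0,1]]]}' >/dev/null;python3 d.py .435 .325 .16 50
```

```text
t 7.12 pos [0.601  0.0952 0.1616] axis 49.72 j6 0.86 open 0.0856 F [-0.2  0.7 -0.6]
turn rz rad -0.005 then xyz mm 274.9 69.3 1.6 tiltfix [ 0.0001  0.0003 -0.    ]
```

```bash
python3 -m jog '{"deltas":[[[34,9,0,0,0,0,1],[34,9,0,0,0,0,1],[34,9,0,0,0,0,1],[34,9,0,0,0,0,1],[34,9,0,0,0,0,1],[34,9,0,0,0,0,1],[34,8,0,0,0,0,1],[34,8,0,0,0,0,1],[0,0,0,0,0,0,1],[0,0,0,0,0,0,1],[0,0,0,0,0,0,1]]]}' >/dev/null;python3 d.py .435 .325 .08
python3 - <<'E'
from h import *
for n in ("top","side"):
    c=manip.capture(n)
    if n=="top": print(fit(c,"collar",(291,185),.003))
    print(proj(c,np.array([[.601,.0943,.011],[.435,.325,.03]])))
    cv2.imwrite(f"pics/{n}2.png",c["img"][...,::-1])
E
```

```text
t 8.03 pos [0.4375 0.3236 0.1614] axis 50.21 j6 1.33 open 0.0852 F [ 0.2  0.1 -0.4]
turn rz rad 0.0 then xyz mm 2.8 -0.5 81.4 tiltfix [-0.0003  0.0003  0.    ]
(array([0.60174061, 0.09568241, 0.00847342]), np.float64(0.06567394614715266))
[[290.65635435 184.0334785 ]
 [170.99068765 263.60673606]]
[[354.2933882  224.55364493]
 [273.76419827 166.65159962]]
```

View pics/side2.png

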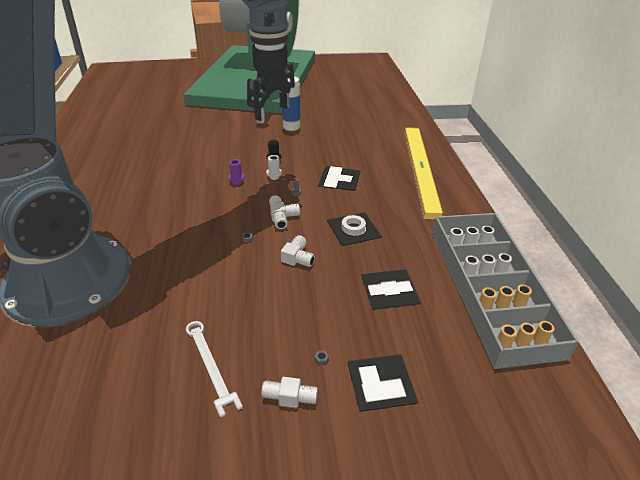

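The collar lies flat on the ring mat, at (354,225), and measures about 1 mm off centre. The stub, at (274,166), is where the fit put it, so I'll go down and grip its neck.

```bash
python3 -m jog '{"deltas":[[[3,-0.5,20,0,0,0,1],[0,0,35,0,0,0,1],[0,0,35,0,0,0,1],[0,0,30,0,0,0,1],[0,0,17,0,0,0,1],[0,0,0,0,0,0,1],[0,0,0,0,0,0,1]]]}' ;python3 d.py .435 .325 .024
```

```text
clock: 8.72
ee_pos: [0.4351, 0.324, 0.0241]
eef_rot: [-0.0, 0.342, 0.94, -0.001]
wrist_force: [0.2, -0.2, 0.9]
opening: 0.0857
grip_force: 0.0
t 8.72 pos [0.4351 0.324  0.0241] axis 49.96 j6 1.34 open 0.0857 F [ 0.2 -0.2  0.9]
turn rz rad 0.0 then xyz mm 0.7 0.7 0.1 tiltfix [-0.0019 -0.0004 -0.    ]
```

```bash
python3 -m jog '{"deltas":[[[0.7,0.7,0,0,0,0,0],[0,0,0,0,0,0,0],[0,0,0,0,0,0,0],[0,0,0,0,0,0,0],[0,0,0,0,0,0,0],[0,0,0,0,0,0,0],[0,0,0,0,0,0,0],[0,0,0,0,0,0,0],[0,0,0,0,0,0,0],[0,0,0,0,0,0,0],[0,0,0,0,0,0,0]]]}';  python3 -m jog '{"deltas":[[[0,0,-5,0,0,0,0],[0,0,-15,0,0,0,0],[0,0,-30,0,0,0,0],[0,0,-30,0,0,0,0],[0,0,-20,0,0,0,0],[0,0,0,0,0,0,0],[0,0,0,0,0,0,0],[0,0,0,0,0,0,0]]]}' ;python3 d.py .6017 .0957 .12
python3 - <<'E'
from h import *
c=manip.capture("side");cv2.imwrite("pics/s3.png",cv2.resize(c["img"][60:210,200:400,::-1],(800,600),interpolation=cv2.INTER_CUBIC))
E
```

```text
clock: 9.63
ee_pos: [0.4352, 0.3264, 0.0254]
eef_rot: [0.0, 0.342, 0.94, 0.0]
wrist_force: [-1.3, -0.8, 5.9]
opening: 0.0263
grip_force: 58.6
clock: 10.3
ee_pos: [0.4343, 0.3258, 0.1239]
eef_rot: [-0.0, 0.342, 0.94, -0.0]
wrist_force: [-1.0, -1.3, -2.7]
opening: 0.0271
grip_force: 59.2
t 10.3 pos [0.4343 0.3258 0.1239] axis 50.02 j6 1.34 open 0.0271 F [-1.  -1.3 -2.7]
turn rz rad 0.0 then xyz mm -276.1 -68.8 3.9 tiltfix [-0.0011 -0.0002 -0.    ]
```

View pics/s3.png

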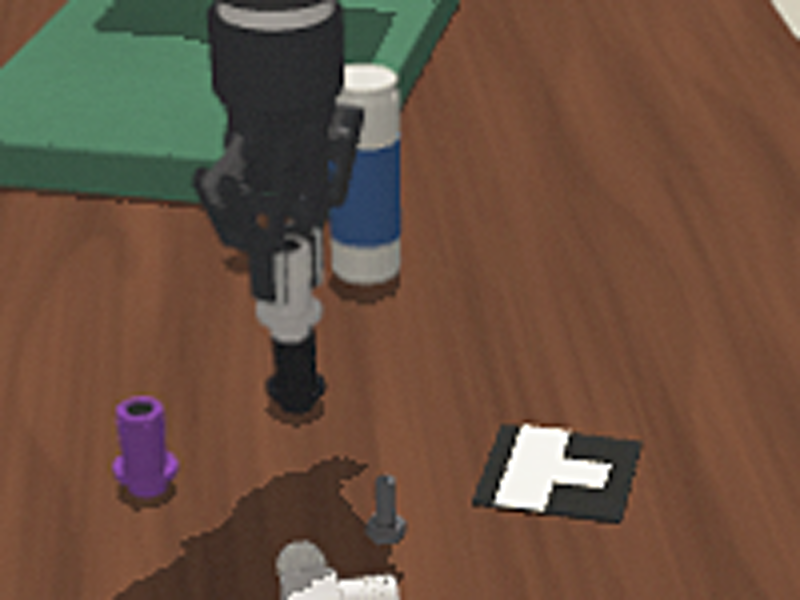

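The stub is upright in the grip, at crop (290,290). I'll carry it to the collar and hover above it.

```bash
python3 -m jog '{"deltas":[[[-34.5,-8.6,0,0,0,0,0],[-34.5,-8.6,0,0,0,0,0],[-34.5,-8.6,0,0,0,0,0],[-34.5,-8.6,0,0,0,0,0],[-34.5,-8.6,0,0,0,0,0],[-34.5,-8.6,0,0,0,0,0],[-34.5,-8.6,0,0,0,0,0],[-34.5,-8.6,0,0,0,0,0],[0,0,0,0,0,0,0],[0,0,0,0,0,0,0],[0,0,0,0,0,0,0]]]}' >/dev/null;python3 d.py .6017 .0957 .06
```

```text
t 11.27 pos [0.6012 0.0958 0.123 ] axis 49.97 j6 0.86 open 0.0267 F [-0.7 -0.  -1.7]
turn rz rad 0.0 then xyz mm -0.5 0.3 63.0 tiltfix [-0.0021 -0.0021 -0.    ]
```

```bash
python3 -m jog '{"deltas":[[[-0.5,0.3,20,0,0,0,0],[0,0,30,0,0,0,0],[0,0,14,0,0,0,0],[0,0,0,0,0,0,0],[0,0,0,0,0,0,0]]]}' >/dev/null;python3 d.py .6017 .0957 .034
python3 - <<'E'
from h import *
c=manip.capture("side");cv2.imwrite("pics/s4.png",cv2.resize(c["img"][150:255,290:430,::-1],(800,600),interpolation=cv2.INTER_CUBIC))
s=manip.read_state()["ee_pos"]
for o in ([s[0],s[1],s[2]-.0254],[.6017,.0957,.019]): print((proj(c,np.array([o]))-[290,150])*800/140)
E
```

```text
t 11.68 pos [0.6013 0.0969 0.0599] axis 50.11 j6 0.86 open 0.0267 F [ 0.1  0.2 -1.6]
turn rz rad 0.0 then xyz mm -1.1 -0.7 25.9 tiltfix [-0.0019 -0.0017 -0.    ]
[[373.66933794 370.85252648]]
[[369.81162329 407.38037181]]
```

View pics/s4.png

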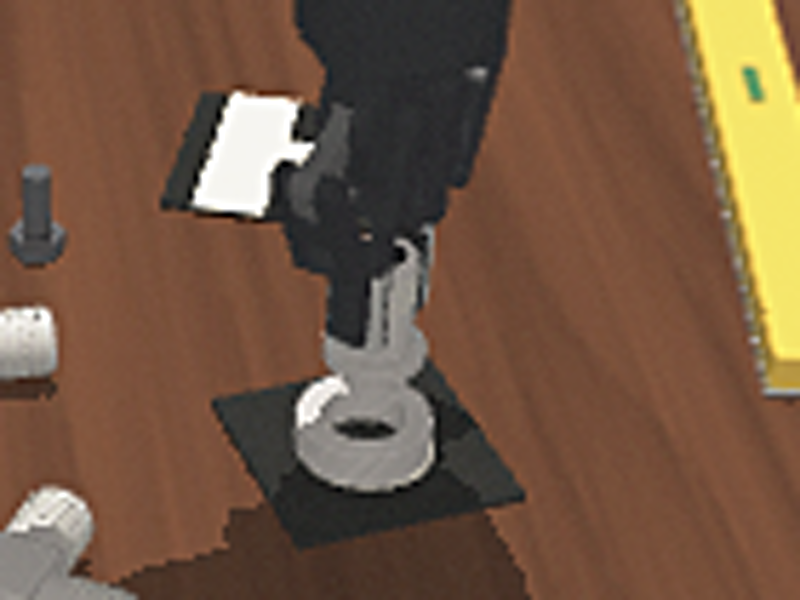

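The stub at crop (376,355) looks slightly right of the collar centre at (365,430). I'll put a number on that with the projections.

Run:
```python
from h import *
c=manip.capture("side");s=manip.read_state()["ee_pos"]
f=lambda P,o:(proj(c,P/1000+o)-[290,150])*800/140
so=np.array([s[0],s[1],s[2]-.0254])
a=f(cylz(12,18,40),so);b=f(cylz(0,16,54),np.array([.6017,.0957,.003]));n=f(cylz(58,58.1,28),so)
for k in(a,b,n):print(k.min(0).round(),k.max(0).round())
```

```text
[325. 301.] [431. 376.]
[298. 365.] [440. 484.]
[348. 223.] [423. 266.]
```

The offset agrees with the model to about 1 mm, so I'll insert.

```bash
python3 -m jog '{"deltas":[[[-0.7,-0.9,0,0,0,0,0],[0,0,6,0,0,0,0],[0,0,6,0,0,0,0],[0,0,6,0,0,0,0],[0,0,4,0,0,0,0],[0,0,2,0,0,0,0],[0,0,1,0,0,0,0],[0,0,0,0,0,0,0],[0,0,0,0,0,0,0]]]}' ;python3 d.py .601 .0957 .0324
```

```text
clock: 12.53
ee_pos: [0.6027, 0.0948, 0.0356]
eef_rot: [0.0, 0.342, 0.94, -0.0]
wrist_force: [-0.5, -0.2, -0.9]
opening: 0.0264
grip_force: 59.3
t 12.53 pos [0.6027 0.0948 0.0356] axis 50.01 j6 0.85 open 0.0264 F [-0.5 -0.2 -0.9]
turn rz rad 0.0 then xyz mm 1.9 -0.4 3.2 tiltfix [-0.0001  0.      0.    ]
```

```bash
python3 -m jog '{"deltas":[[[0.5,0,1.5,0,0,0,0],[0,0,1.5,0,0,0,0],[0,0,0,0,0,0,0],[0,0,0,0,0,0,0]]]}' ;python3 -m jog '{"deltas":[[[0,0,0,0,0,0,1],[0,0,0,0,0,0,1],[0,0,0,0,0,0,1],[0,0,0,0,0,0,1],[0,0,0,0,0,0,1],[0,0,-15,0,0,0,1],[0,0,-30,0,0,0,1],[0,0,-35,0,0,0,1],[0,0,-35,0,0,0,1],[0,0,-20,0,0,0,1],[0,0,0,0,0,0,1]]]}' ; python3 d.py .4686 .1576 .12 96
```

```text
clock: 12.87
ee_pos: [0.6023, 0.0952, 0.0327]
eef_rot: [0.0, 0.342, 0.94, 0.0]
wrist_force: [-0.2, 0.2, -1.3]
opening: 0.0265
grip_force: 59.3
clock: 13.78
ee_pos: [0.6046, 0.0955, 0.1728]
eef_rot: [0.003, 0.342, 0.94, 0.002]
wrist_force: [-0.3, -0.0, -0.7]
opening: 0.0855
grip_force: 0.0
t 13.78 pos [0.6046 0.0955 0.1728] axis 50.02 j6 0.85 open 0.0855 F [-0.3 -0.  -0.7]
turn rz rad -0.8025 then xyz mm 128.8 75.9 52.8 tiltfix [ 0.0059  0.0052 -0.    ]
```

```bash
python3 -m jog '{"deltas":[[[0,0,0,0,0,-0.1,1],[0,0,0,0,0,-0.1,1],[0,0,0,0,0,-0.1,1],[0,0,0,0,0,-0.1,1],[0,0,0,0,0,-0.1,1],[0,0,0,0,0,-0.1,1],[0,0,0,0,0,-0.1,1],[0,0,0,0,0,-0.1,1],[0,0,0,0,0,0,1],[0,0,0,0,0,0,1]]]}' >/dev/null; python3 -m jog '{"deltas":[[[32,18,0,0,0,0,1],[32,18,0,0,0,0,1],[32,18,0,0,0,0,1],[32,18,15,0,0,0,1],[0,0,15,0,0,0,1],[0,0,0,0,0,0,1],[0,0,0,0,0,0,1]]]}' >/dev/null
python3 d.py .4686 .1576 .005 96.1
python3 - <<'E'
from h import *
c=manip.capture("side");cv2.imwrite("pics/s5.png",cv2.resize(c["img"][150:270,240:400,::-1],(800,600),interpolation=cv2.INTER_CUBIC))
E
```

```text
t 15.2 pos [0.4675 0.1538 0.1376] axis 95.76 j6 0.22 open 0.0853 F [ 0.7 -1.  -0.3]
turn rz rad -0.0059 then xyz mm -1.5 3.7 132.6 tiltfix [-0.0003 -0.0003 -0.    ]
```

View pics/s5.png

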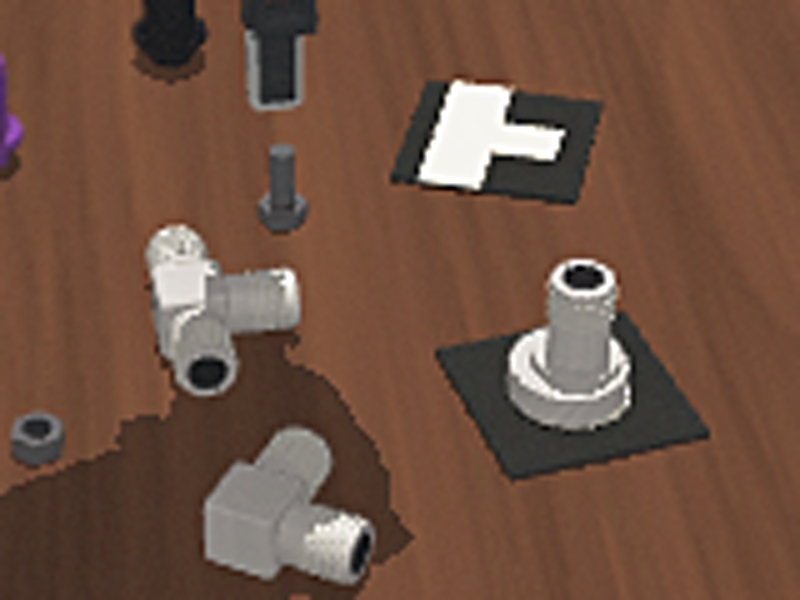

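The stub is seated in the collar, at crop (575,350). Next is the tee, gripped across its branch.

```bash
python3 -m jog '{"deltas":[[[-1.5,3.7,20,0,0,-0.006,1],[0,0,35,0,0,0,1],[0,0,35,0,0,0,1],[0,0,28,0,0,0,1],[0,0,10,0,0,0,1],[0,0,0,0,0,0,1],[0,0,0,0,0,0,1]]]}';python3 d.py .4686 .1576 .009
```

```text
clock: 15.83
ee_pos: [0.4698, 0.1573, 0.0097]
eef_rot: [-0.0, -0.053, 0.999, -0.0]
wrist_force: [0.3, 0.1, 0.5]
opening: 0.0854
grip_force: 0.0
t 15.83 pos [0.4698 0.1573 0.0097] axis 96.1 j6 0.22 open 0.0854 F [0.3 0.1 0.5]
turn rz rad 0.0 then xyz mm 1.2 0.4 0.7 tiltfix [-0.0002 -0.0002 -0.    ]
```

```bash
python3 -m jog '{"deltas":[[[1,0,0,0,0,0,0],[0,0,0,0,0,0,0],[0,0,0,0,0,0,0],[0,0,0,0,0,0,0],[0,0,0,0,0,0,0],[0,0,0,0,0,0,0],[0,0,0,0,0,0,0],[0,0,0,0,0,0,0],[0,0,0,0,0,0,0],[0,0,0,0,0,0,0],[0,0,0,0,0,0,0]]]}'; python3 d.py .4686 .1576 .009; python3 -m jog '{"deltas":[[[0,0,-5,0,0,0,0],[0,0,-15,0,0,0,0],[0,0,-30,0,0,0,0],[0,0,-30,0,0,0,0],[0,0,-20,0,0,0,0],[0,0,0,0,0,0,0],[0,0,0,0,0,0,0]]]}';python3 d.py .6165 .3 .109 74.4
python3 - <<'E'
from h import *
c=manip.capture("side");cv2.imwrite("pics/s6.png",cv2.resize(c["img"][110:230,220:380,::-1],(800,600),interpolation=cv2.INTER_CUBIC))
E
```

```text
clock: 16.75
ee_pos: [0.4682, 0.1578, 0.0104]
eef_rot: [0.001, -0.054, 0.999, 0.0]
wrist_force: [-0.9, 0.1, 6.7]
opening: 0.0245
grip_force: 58.8
t 16.75 pos [0.4682 0.1578 0.0104] axis 96.21 j6 0.22 open 0.0245 F [-0.9  0.1  6.7]
turn rz rad 0.0 then xyz mm -0.4 -0.2 1.4 tiltfix [ 0.0005  0.0014 -0.    ]
clock: 17.33
ee_pos: [0.4681, 0.1576, 0.1103]
eef_rot: [0.001, -0.054, 0.999, 0.0]
wrist_force: [-0.3, -0.8, -5.3]
opening: 0.0248
grip_force: 59.7
t 17.33 pos [0.4681 0.1576 0.1103] axis 96.2 j6 0.22 open 0.0248 F [-0.3 -0.8 -5.3]
turn rz rad 0.3805 then xyz mm -104.6 177.1 1.3 tiltfix [ 0.0002  0.0018 -0.    ]
```

View pics/s6.png

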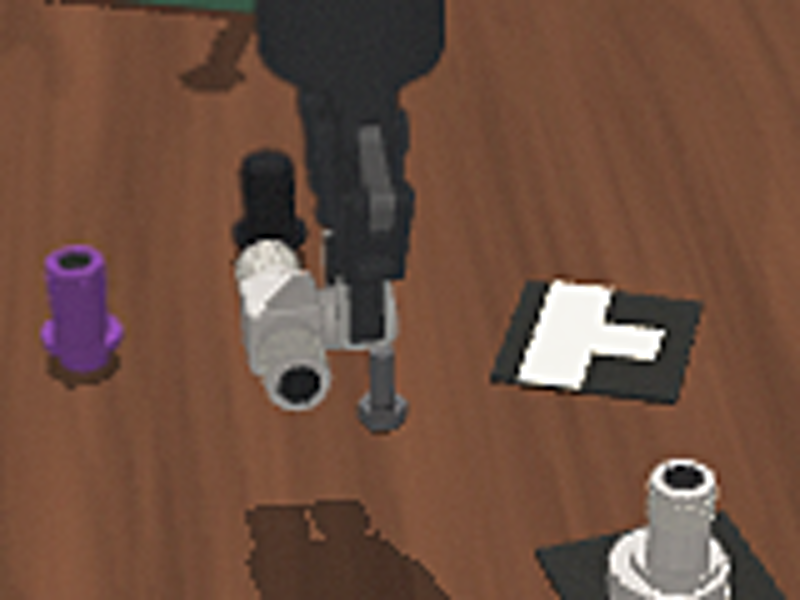

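The tee is held level, at crop (300,320). I'll turn it and carry it to its mat.

```bash
python3 -m jog '{"deltas":[[[0,0,0,0,0,0.097,0],[0,0,0,0,0,0.097,0],[0,0,0,0,0,0.097,0],[0,0,0,0,0,0.097,0],[0,0,0,0,0,0,0]]]}' >/dev/null; python3 -m jog '{"deltas":[[[-18,29,0,0,0,0,0],[-18,29,0,0,0,0,0],[-17,30,0,0,0,0,0],[-17,30,0,0,0,0,0],[-17,29,0,0,0,0,0],[-17,29,0,0,0,0,0],[0,0,0,0,0,0,0],[0,0,0,0,0,0,0],[0,0,0,0,0,0,0]]]}' ; python3 d.py .6159 .2995 .020 74
```

```text
clock: 18.55
ee_pos: [0.615, 0.2972, 0.1076]
eef_rot: [-0.002, 0.138, 0.99, -0.001]
wrist_force: [-0.4, -0.6, -4.1]
opening: 0.0249
grip_force: 60.0
t 18.55 pos [0.615  0.2972 0.1076] axis 74.1 j6 0.73 open 0.0249 F [-0.4 -0.6 -4.1]
turn rz rad 0.0017 then xyz mm -0.2 2.4 87.6 tiltfix [-0.0027 -0.0027 -0.    ]
```

Descend until it touches (expected at TCP ≈ 0.0134).

```bash
python3 -m jog '{"deltas":[[[-0.2,2.4,20,0,0,0,0],[0,0,30,0,0,0,0],[0,0,25,0,0,0,0],[0,0,13,0,0,0,0],[0,0,4,0,0,0,0],[0,0,2,0,0,0,0],[0,0,0,0,0,0,0],[0,0,0,0,0,0,0]]]}'; python3 d.py .6159 .2995 .0135
```

```text
clock: 19.22
ee_pos: [0.6177, 0.3002, 0.017]
eef_rot: [0.001, 0.139, 0.99, 0.0]
wrist_force: [-1.1, -0.5, -3.3]
opening: 0.0246
grip_force: 60.0
t 19.22 pos [0.6177 0.3002 0.017 ] axis 73.97 j6 0.73 open 0.0246 F [-1.1 -0.5 -3.3]
turn rz rad 0.0 then xyz mm 1.5 -1.1 3.5 tiltfix [ 0.0011  0.0014 -0.    ]
```

```bash
python3 -m jog '{"deltas":[[[1.5,-1,2,0,0,0,0],[0,0,2,0,0,0,0],[0,0,0,0,0,0,0],[0,0,0,0,0,0,0]]]}';python3 -m jog '{"deltas":[[[0,0,0,0,0,0,1],[0,0,0,0,0,0,1],[0,0,0,0,0,0,1],[0,0,0,0,0,0,1],[0,0,0,0,0,0,1],[0,0,-20,0,0,0,1],[0,0,-35,0,0,0,1],[0,0,-35,0,0,0,1],[0,0,-30,0,0,0,1],[0,0,-20,0,0,0,1],[0,0,0,0,0,0,1]]]}'; python3 d.py .482 -.009 .15 60.1
```

```text
clock: 19.55
ee_pos: [0.6161, 0.2998, 0.0135]
eef_rot: [0.001, 0.139, 0.99, 0.001]
wrist_force: [-0.9, -1.4, 6.3]
opening: 0.0246
grip_force: 61.3
clock: 20.47
ee_pos: [0.6174, 0.3006, 0.157]
eef_rot: [0.003, 0.139, 0.99, 0.002]
wrist_force: [-0.9, 0.5, 1.2]
opening: 0.0852
grip_force: 0.0
t 20.47 pos [0.6174 0.3006 0.157 ] axis 73.97 j6 0.73 open 0.0852 F [-0.9  0.5  1.2]
turn rz rad 0.2421 then xyz mm -36.9 -335.9 7.0 tiltfix [ 0.005   0.0057 -0.    ]
```

```bash
python3 -m jog '{"deltas":[[[0,0,0,0,0,0.081,1],[0,0,0,0,0,0.081,1],[0,0,0,0,0,0.08,1],[0,0,0,0,0,0,1]]]}' >/dev/null; python3 -m jog '{"deltas":[[[-4,-37,0,0,0,0,1],[-4,-37,0,0,0,0,1],[-4,-37,0,0,0,0,1],[-4,-37,0,0,0,0,1],[-4,-37,0,0,0,0,1],[-4,-37,0,0,0,0,1],[-4,-37,0,0,0,0,1],[-4,-37,0,0,0,0,1],[-4,-38,0,0,0,0,1],[0,0,0,0,0,0,1],[0,0,0,0,0,0,1],[0,0,0,0,0,0,1]]]}' >/dev/null; python3 d.py .482 -.009 .009 60.1
python3 - <<'E'
from h import *
c=manip.capture("top");print(fit(c,"tee",(188,186),.003,yaws=[-.4,-.2]))
E
```

```text
t 21.8 pos [ 0.4804 -0.0079  0.1516] axis 60.14 j6 0.5 open 0.0851 F [-0.  -0.6 -0.2]
turn rz rad 0.0007 then xyz mm -1.9 -0.2 142.6 tiltfix [ 0.0004  0.0003 -0.    ]
(array([ 0.58624481,  0.30902024, -0.30058684]), np.float64(0.18107754735084214))
```

```bash
python3 -m jog '{"deltas":[[[-1.5,0,30,0,0,0,1],[0,0,35,0,0,0,1],[0,0,35,0,0,0,1],[0,0,30,0,0,0,1],[0,0,12,0,0,0,1],[0,0,0,0,0,0,1],[0,0,0,0,0,0,1]]]}';python3 d.py .482 -.009 .009;python3 -m jog '{"deltas":[[[0,0,0,0,0,0,0],[0,0,0,0,0,0,0],[0,0,0,0,0,0,0],[0,0,0,0,0,0,0],[0,0,0,0,0,0,0],[0,0,0,0,0,0,0],[0,0,0,0,0,0,0],[0,0,0,0,0,0,0],[0,0,0,0,0,0,0],[0,0,0,0,0,0,0],[0,0,0,0,0,0,0]]]}'; python3 d.py .4686 .1576 .009; python3 -m jog '{"deltas":[[[0,0,-5,0,0,0,0],[0,0,-15,0,0,0,0],[0,0,-30,0,0,0,0],[0,0,-30,0,0,0,0],[0,0,-20,0,0,0,0],[0,0,0,0,0,0,0],[0,0,0,0,0,0,0]]]}';python3 d.py .5916 -.32 .109 91.1
python3 - <<'E'
from h import *
c=manip.capture("side");cv2.imwrite("pics/s7.png",cv2.resize(c["img"][170:290,220:380,::-1],(800,600),interpolation=cv2.INTER_CUBIC))
E
```

```text
clock: 22.43
ee_pos: [0.4814, -0.0076, 0.0091]
eef_rot: [-0.001, 0.257, 0.966, -0.0]
wrist_force: [0.9, -0.3, 0.3]
opening: 0.0858
grip_force: 0.0
t 22.43 pos [ 0.4814 -0.0076  0.0091] axis 60.24 j6 0.5 open 0.0858 F [ 0.9 -0.3  0.3]
turn rz rad 0.0 then xyz mm -1.2 -0.9 0.1 tiltfix [-0.0008 -0.0015 -0.    ]
clock: 23.35
ee_pos: [0.482, -0.0087, 0.0103]
eef_rot: [0.001, 0.258, 0.966, 0.0]
wrist_force: [-0.0, -0.3, 6.6]
opening: 0.0251
grip_force: 59.0
t 23.35 pos [ 0.482  -0.0087  0.0103] axis 60.09 j6 0.5 open 0.0251 F [-0.  -0.3  6.6]
turn rz rad 0.0 then xyz mm 94.6 137.5 1.3 tiltfix [ 0.0007  0.0012 -0.    ]
clock: 23.93
ee_pos: [0.4819, -0.0087, 0.1104]
eef_rot: [0.001, 0.258, 0.966, 0.0]
wrist_force: [0.7, 0.4, -3.0]
opening: 0.0245
grip_force: 59.5
t 23.93 pos [ 0.4819 -0.0087  0.1104] axis 60.1 j6 0.5 open 0.0245 F [ 0.7  0.4 -3. ]
turn rz rad -0.5411 then xyz mm -103.7 -313.3 1.4 tiltfix [ 0.0009  0.0019 -0.    ]
```

View pics/s7.png

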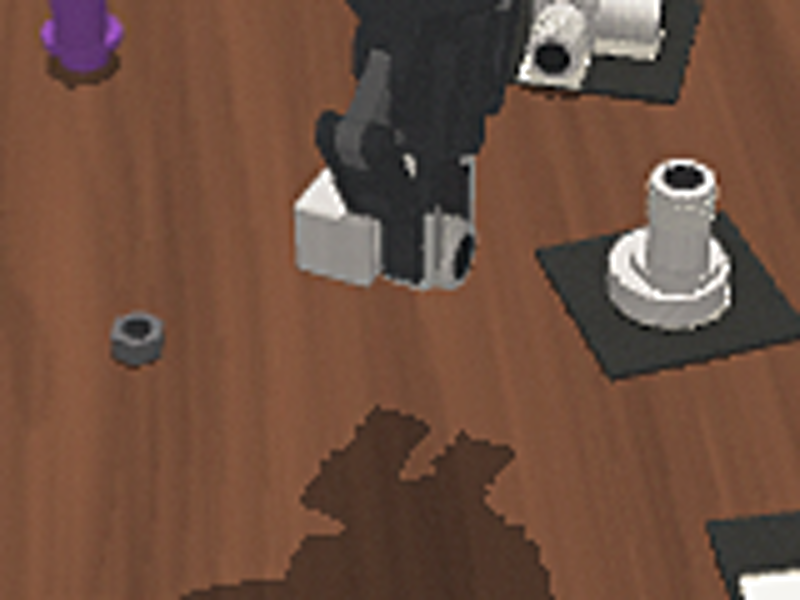

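The elbow is held level, at crop (385,240). I'll turn it and carry it to the L mat.

```bash
python3 -m jog '{"deltas":[[[0,0,0,0,0,-0.09,0],[0,0,0,0,0,-0.09,0],[0,0,0,0,0,-0.09,0],[0,0,0,0,0,-0.09,0],[0,0,0,0,0,-0.09,0],[0,0,0,0,0,-0.09,0],[0,0,0,0,0,0,0]]]}' >/dev/null; python3 -m jog '{"deltas":[[[-11.5,-34.5,0,0,0,0,0],[-11.5,-34.5,0,0,0,0,0],[-11.5,-34.5,0,0,0,0,0],[-11.5,-34.5,0,0,0,0,0],[-11.5,-34.5,0,0,0,0,0],[-11.5,-34.5,0,0,0,0,0],[-11.5,-34.5,0,0,0,0,0],[-11.5,-34.5,0,0,0,0,0],[-11.5,-34.5,0,0,0,0,0],[0,0,0,0,0,0,0],[0,0,0,0,0,0,0],[0,0,0,0,0,0,0]]]}' ; python3 d.py .5912 -.32 .019 91
```

```text
clock: 25.57
ee_pos: [0.5895, -0.3167, 0.1078]
eef_rot: [-0.001, -0.008, 1.0, 0.001]
wrist_force: [-0.3, 0.8, -2.4]
opening: 0.0247
grip_force: 59.8
t 25.57 pos [ 0.5895 -0.3167  0.1078] axis 90.9 j6 -0.51 open 0.0247 F [-0.3  0.8 -2.4]
turn rz rad -0.0018 then xyz mm -1.6 -3.3 88.8 tiltfix [ 0.0018 -0.0027  0.    ]
```

```bash
python3 -m jog '{"deltas":[[[-1,-3,20,0,0,0,0],[0,0,30,0,0,0,0],[0,0,25,0,0,0,0],[0,0,13,0,0,0,0],[0,0,2,0,0,0,0],[0,0,0,0,0,0,0],[0,0,0,0,0,0,0]]]}'; python3 d.py .5912 -.32 .0133
```

```text
clock: 26.15
ee_pos: [0.592, -0.3196, 0.0206]
eef_rot: [0.0, -0.009, 1.0, -0.0]
wrist_force: [1.1, -0.1, -1.3]
opening: 0.0248
grip_force: 59.8
t 26.15 pos [ 0.592  -0.3196  0.0206] axis 91.07 j6 -0.51 open 0.0248 F [ 1.1 -0.1 -1.3]
turn rz rad 0.0 then xyz mm 0.8 -0.4 7.3 tiltfix [-0.0005  0.0007  0.    ]
```

```bash
python3 -m jog '{"deltas":[[[0.5,0,3.5,0,0,0,0],[0,0,2,0,0,0,0],[0,0,1.8,0,0,0,0],[0,0,0,0,0,0,0],[0,0,0,0,0,0,0]]]}';python3 -m jog '{"deltas":[[[0,0,0,0,0,0,1],[0,0,0,0,0,0,1],[0,0,0,0,0,0,1],[0,0,0,0,0,0,1],[0,0,0,0,0,0,1],[0,0,-20,0,0,0,1],[0,0,-35,0,0,0,1],[0,0,-35,0,0,0,1],[0,0,-30,0,0,0,1],[0,0,0,0,0,0,1]]]}'; python3 d.py .4278 -.317 .12 75.5
```

```text
clock: 26.57
ee_pos: [0.5917, -0.3204, 0.0135]
eef_rot: [0.001, -0.009, 1.0, -0.0]
wrist_force: [0.9, 1.1, 5.1]
opening: 0.0244
grip_force: 60.8
clock: 27.4
ee_pos: [0.5938, -0.3217, 0.1392]
eef_rot: [0.004, -0.009, 1.0, -0.002]
wrist_force: [0.6, -0.2, 0.2]
opening: 0.0854
grip_force: 0.0
t 27.4 pos [ 0.5938 -0.3217  0.1392] axis 91.04 j6 -0.51 open 0.0854 F [ 0.6 -0.2  0.2]
turn rz rad 0.2712 then xyz mm 161.9 -37.0 19.2 tiltfix [-0.0048  0.0082  0.    ]
```

```bash
python3 -m jog '{"deltas":[[[0,0,0,0,0,0.09,1],[0,0,0,0,0,0.09,1],[0,0,0,0,0,0.091,1],[0,0,0,0,0,0,1],[32,-7,0,0,0,0,1],[32,-7,0,0,0,0,1],[32,-8,0,0,0,0,1],[32,-7,0,0,0,0,1],[32,-7,0,0,0,0,1],[0,0,0,0,0,0,1],[0,0,0,0,0,0,1],[0,0,0,0,0,0,1]]]}' >/dev/null; python3 d.py .4278 -.317 .010 75.5
python3 - <<'E'
from h import *
c=manip.capture("top");print(fit(c,"elbow",(487,202),.003,yaws=[0,.1]))
E
```

```text
t 28.4 pos [ 0.4279 -0.3155  0.1326] axis 75.59 j6 -0.38 open 0.0856 F [ 0.3 -0.9  0.1]
turn rz rad 0.0016 then xyz mm -0.3 -1.5 122.6 tiltfix [-0.0005  0.0014  0.    ]
(array([ 0.56025478, -0.31991166,  0.02737519]), np.float64(0.17966246994843485))
```

Elbow is within about 1 mm. Now the union.

```bash
python3 -m jog '{"deltas":[[[0,-1.5,25,0,0,0,1],[0,0,35,0,0,0,1],[0,0,35,0,0,0,1],[0,0,18,0,0,0,1],[0,0,10,0,0,0,1],[0,0,0,0,0,0,1],[0,0,0,0,0,0,1]]]}';python3 d.py .4278 -.317 .009;python3 -m jog '{"deltas":[[[0,0,0,0,0,0,0],[0,0,0,0,0,0,0],[0,0,0,0,0,0,0],[0,0,0,0,0,0,0],[0,0,0,0,0,0,0],[0,0,0,0,0,0,0],[0,0,0,0,0,0,0],[0,0,0,0,0,0,0],[0,0,0,0,0,0,0],[0,0,0,0,0,0,0],[0,0,0,0,0,0,0]]]}'; python3 -m jog '{"deltas":[[[0,0,-5,0,0,0,0],[0,0,-15,0,0,0,0],[0,0,-30,0,0,0,0],[0,0,-30,0,0,0,0],[0,0,-20,0,0,0,0],[0,0,0,0,0,0,0],[0,0,0,0,0,0,0]]]}';python3 d.py .6397 -.0987 .109 91.4
python3 - <<'E'
from h import *
c=manip.capture("side");cv2.imwrite("pics/s8.png",cv2.resize(c["img"][270:450,200:440,::-1],(800,600),interpolation=cv2.INTER_CUBIC))
E
```

```text
clock: 29.03
ee_pos: [0.4277, -0.3166, 0.0094]
eef_rot: [-0.0, 0.126, 0.992, -0.0]
wrist_force: [-0.3, 0.9, 0.4]
opening: 0.0855
grip_force: 0.0
t 29.03 pos [ 0.4277 -0.3166  0.0094] axis 75.58 j6 -0.39 open 0.0855 F [-0.3  0.9  0.4]
turn rz rad 0.0 then xyz mm -0.2 -0.3 0.4 tiltfix [-0.     -0.0001 -0.    ]
clock: 29.95
ee_pos: [0.4274, -0.3168, 0.0104]
eef_rot: [0.001, 0.126, 0.992, -0.0]
wrist_force: [-1.1, 0.7, 6.4]
opening: 0.0327
grip_force: 60.4
clock: 30.53
ee_pos: [0.4273, -0.3169, 0.1103]
eef_rot: [0.001, 0.126, 0.992, -0.001]
wrist_force: [0.8, 0.3, -3.8]
opening: 0.0327
grip_force: 60.2
t 30.53 pos [ 0.4273 -0.3169  0.1103] axis 75.51 j6 -0.39 open 0.0327 F [ 0.8  0.3 -3.8]
turn rz rad -0.2773 then xyz mm -217.7 212.9 1.3 tiltfix [-0.001   0.0021  0.    ]
```

View pics/s8.png

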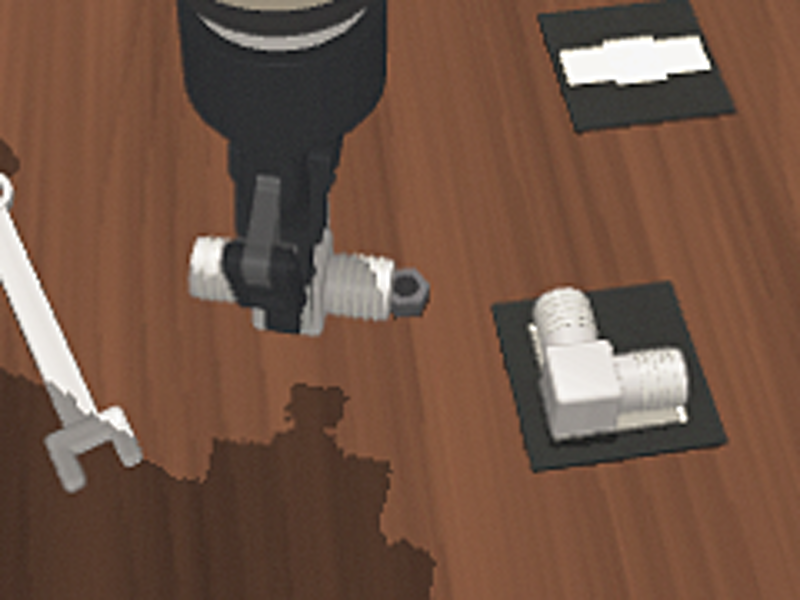

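The elbow covers its silhouette, at crop (600,375), and the union is held, at crop (290,280). I'll carry the union to its mat.

```bash
python3 -m jog '{"deltas":[[[0,0,0,0,0,-0.092,0],[0,0,0,0,0,-0.092,0],[0,0,0,0,0,-0.092,0],[0,0,0,0,0,0,0]]]}' >/dev/null; python3 -m jog '{"deltas":[[[-24,24,0,0,0,0,0],[-24,24,0,0,0,0,0],[-24,24,0,0,0,0,0],[-24,24,0,0,0,0,0],[-24,24,0,0,0,0,0],[-24,24,0,0,0,0,0],[-24,24,0,0,0,0,0],[-24,23,0,0,0,0,0],[-25,22,0,0,0,0,0],[0,0,0,0,0,0,0],[0,0,0,0,0,0,0],[0,0,0,0,0,0,0]]]}' ; python3 d.py .6397 -.0987 .019 91.4
```

```text
clock: 31.92
ee_pos: [0.6377, -0.0984, 0.1078]
eef_rot: [-0.001, -0.011, 1.0, 0.0]
wrist_force: [-1.1, -1.1, -2.8]
opening: 0.0328
grip_force: 60.4
t 31.92 pos [ 0.6377 -0.0984  0.1078] axis 91.25 j6 -0.17 open 0.0328 F [-1.1 -1.1 -2.8]
turn rz rad -0.0026 then xyz mm -2.0 -0.4 88.8 tiltfix [ 0.0001 -0.0029  0.    ]
```

```bash
python3 -m jog '{"deltas":[[[-1,0,20,0,0,0,0],[0,0,30,0,0,0,0],[0,0,25,0,0,0,0],[0,0,13,0,0,0,0],[0,0,3,0,0,0,0],[0,0,0,0,0,0,0],[0,0,0,0,0,0,0]]]}'; python3 d.py .6397 -.0987 .0133
```

```text
clock: 32.5
ee_pos: [0.6398, -0.0993, 0.0191]
eef_rot: [0.0, -0.011, 1.0, -0.0]
wrist_force: [0.5, 1.2, -2.2]
opening: 0.0327
grip_force: 60.3
t 32.5 pos [ 0.6398 -0.0993  0.0191] axis 91.24 j6 -0.18 open 0.0327 F [ 0.5  1.2 -2.2]
turn rz rad 0.0 then xyz mm 0.1 0.6 5.8 tiltfix [-0.0003  0.0005  0.    ]
```

```bash
python3 -m jog '{"deltas":[[[0,0.5,3,0,0,0,0],[0,0,1.8,0,0,0,0],[0,0,1,0,0,0,0],[0,0,0,0,0,0,0],[0,0,0,0,0,0,0]]]}';python3 -m jog '{"deltas":[[[0,0,0,0,0,0,1],[0,0,0,0,0,0,1],[0,0,0,0,0,0,1],[0,0,0,0,0,0,1],[0,0,0,0,0,0,1],[0,0,-20,0,0,0,1],[0,0,-35,0,0,0,1],[0,0,-35,0,0,0,1],[0,0,-30,0,0,0,1],[0,0,0,0,0,0,1]]]}'; python3 -m jog '{"deltas":[[[35,0,0,0,0,0,1],[35,0,0,0,0,0,1],[35,0,0,0,0,0,1],[35,0,0,0,0,0,1],[35,0,0,0,0,0,1],[35,0,0,0,0,0,1],[35,0,0,0,0,0,1],[0,0,0,0,0,0,1],[0,0,0,0,0,0,1],[0,0,0,0,0,0,1]]]}'
python3 - <<'E'
from h import *
c=manip.capture("top")
for n,uv,y in(("union",(385,168),[0,.1]),("tee",(188,186),[-.4,-.2]),("elbow",(487,202),[0,.1]),("stub",(291,183),0)): print(n,fit(c,n,uv,.007 if n=="stub" else .003,yaws=y))
cv2.imwrite("pics/top9.png",c["img"][...,::-1]);cv2.imwrite("pics/side9.png",manip.capture("side")["img"][100:,150:550,::-1])
E
```

```text
clock: 32.92
ee_pos: [0.6402, -0.0981, 0.0134]
eef_rot: [0.001, -0.012, 1.0, -0.0]
wrist_force: [-2.9, -0.2, 6.1]
opening: 0.033
grip_force: 61.2
clock: 33.75
ee_pos: [0.6429, -0.0984, 0.1392]
eef_rot: [0.005, -0.012, 1.0, -0.001]
wrist_force: [1.0, -0.8, 1.0]
opening: 0.0852
grip_force: 0.0
clock: 34.58
ee_pos: [0.3958, -0.1039, 0.1329]
eef_rot: [0.001, -0.011, 1.0, -0.0]
wrist_force: [-0.3, 0.4, 0.2]
opening: 0.0852
grip_force: 0.0
union (array([ 0.64009355, -0.09773591,  0.        ]), np.float64(0.15676080912287763))
tee (array([ 0.58640122,  0.30888567, -0.29547139]), np.float64(0.18400404351593339))
elbow (array([ 0.56055679, -0.32089324,  0.07026123]), np.float64(0.17889426358429533))
stub (array([0.60307057, 0.09354282, 0.0048503 ]), np.float64(0.47080813336260585))
```

View pics/top9.png

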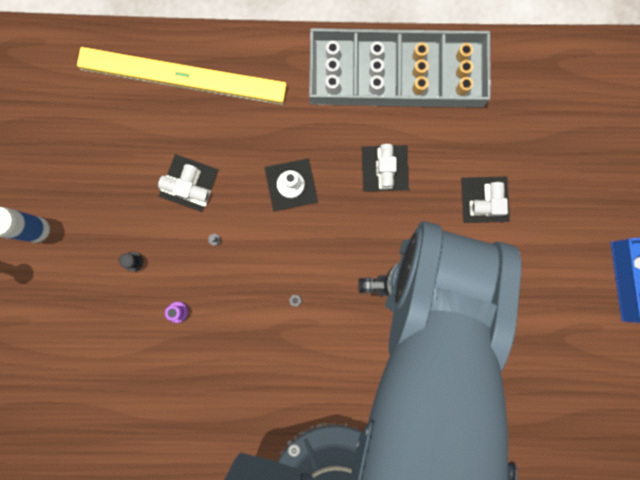

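View pics/side9.png

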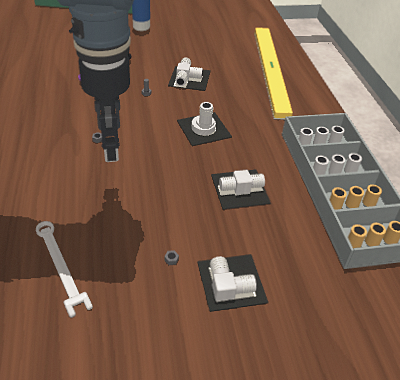

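All five fittings lie on their mats and point the right way:
- Tee: (188,186)
- Collar with the stub seated in it: (291,183)
- Union: (386,168)
- Elbow: (490,201)

The arm is clear of everything, so I'm handing the job in.

```bash
python3 -c "
from bench import manip
print(manip.job_done())"
```

```text
the job is handed in; nothing more can be done
None
```

I handed the job in at about 35 s on the robot's clock, with the elbow, tee, union and collar on their mats and the stub seated in the collar; the last pictures showed everything in place, but no verdict came back.

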